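# Release the lithium cells from the sorting hopper

### The arm

A 7-joint arm with a two-finger parallel gripper is mounted at the origin on the work surface. World frame = base frame: x ahead of the robot, y to its left, z up, the work surface at z = 0. Lengths are in m, angles in rad, forces in N, time in s.
With the tool pointing down it reaches from about 0.425 to 0.875 m from the base axis. Payload 4.7 kg.
Tool frame: the origin (TCP) lies on the centre line of the jaws, within the pads' length; the fingertips stand 8 mm ahead of it and the grasp point (between the pads) lies 11 mm behind it; z points along the fingers, y is the direction in which the jaws open and shut (so a half turn about z gives the same grasp; the last joint's range is limited). The gripper opens to 87 mm and grips with 3 to 60 N. Pads are 19 mm wide; open, the fingers measure 117 mm over their backs; the gripper's body (75 mm by 190 mm) begins 51 mm behind the grasp point.
Start: joints at [-1.286, 0.321, -0.07, 1.45, 0.023, 1.371, -0.057], TCP at [0.174, 0.626, 0.204] pointing down, gripper open.
Joint ranges: [-2.86, 2.86], [-0.3, 2.09], [-1.38, 1.24], [0.06, 2.45], [-1.56, 4.7], [0.09, 2.05], [-2.69, 2.69]. Speed limits (rad/s): [2.57, 2.57, 3.14, 3.14, 3.14, 3.14, 3.14].

### API

Orientations are given as a rotation vector (axis times angle).
In Python, from bench import status, optics, order gives the robot as it stands.
- The arm moves only by the tool step_arm, never from a script. Its argument "rows" is a list of rows, each a list of 3 entries, a list of its own where there are three numbers: the turn, a rotation vector about the tool's x, y, z in degrees, then the shift along the tool's x, y, z in mm, then the finger opening in mm, from 0 to 87. A call has 1 to 12 rows; each row shifts and turns the pose as measured when the row begins, along the tool's axes as they then stand; what a row does not reach is not made up. A row lasts 1/12 s, in which the tool goes at most 41.7 mm and 7.16 degrees, less where a joint would pass 70% of its speed; a pose out of reach is approached as far as the arm can. A call is refused whole if a number of a shift passes 41.7 or a number of a turn 7.16, either way. A call with a gripper value outside its range is refused whole. The fingers move at their own pace and stop on an object; "grip_force" is the grip in N (left out, the last holds). Time passes only in rows, so rows that do not move let the fingers close. It gives the time, the measured TCP pose, the force and the opening at its end, in the units of the state.
- status.get_state(): the state, without advancing time (a new reading comes with each control period).
- optics.get_image(name): name is "scene" or "top" or "wrist"; returns a dict with "frame" (480x640x3 uint8, red, green, blue), "range_z" (480x640 float32, m along the optical axis (not along the pixel's ray), 0 where there is no reading), "K" (3x3 intrinsics, pixels), "R" (3x3) and "t" (3): a world point X has camera coordinates R X + t. Camera axes: x right, y down, z forward; pixel columns grow to the right and rows downward; lengths in m; the calibration is good to about 2 mm. A picture is of the moment at which its call begins.
- order.close_job(): hands the job in, once; it reports no verdict.
The state is a dict: "time": time; "joint_positions": joint angles; "qd": joint speeds; "joint_torque": joint torques, N m; "position": TCP position; "tool_rot": TCP orientation; "ft_force": force on the tool from outside, world axes, zero at the start; "torque": the same for the moment, N m; "grip_width": opening from 0.0 (shut) to 1.0 (fully open).
Only numpy, scipy, OpenCV 4.12 (cv2) and the standard library are available. Lean on these libraries where they do the work, as an engineer would, in place of code of your own. Each camera call takes 0.05 s, during which the arm holds its last target.

### The job

Empty the lithium hopper: draw the slide gate with the purple grip out of its chute until it hits its end stop, so that the cells roll into the catch tray, then let go of it. Leave the gate with the yellow grip shut.

Things in the scene. Friction and masses are not known exactly. Their poses are not given: they have to be found in the camera images.
- purple_grip (a point): Point in the lithium gate's purple upright grip: on its centre line, 22 mm below its top, about 149 mm above the bench. The grip is a solid block 34 (x) x 24 (y) x 50 mm tall on the gate plate, whose top is 28 mm below this point. -x is level, the way the gate draws out (towards the robot, within 15 degrees); y level, across; z up. Pinch it from above across y. Moves with the gate.
- purple_gate (a joint): Draw of the purple-gripped gate (m): 0 shut, 0.090 at its end stop, a red bar across the rail ends 116 mm in front of the shut grip point. Needs 4 N plus 15 N per m/s along x; stays where left. Plate 78 mm wide; rails beside it 96 mm over all, 2 mm above the plate; stop bar's top 126 mm, hopper's flared rim 203 mm above the bench, rim starts 63 mm behind (+x of) the shut grip point.
- last_cell: Purple cell, 26 mm across, 62 long, 90 g, the nearest to the grip of three lying crosswise on the shut gate; origin at its centre, y along it. It drops last, with the gate some 70 mm out, and rolls by itself down a ramp, away from the grip, into the catch tray (70 mm wide, end wall 325 mm from the shut grip point along its +x); at rest there its centre is about 27 mm above the bench.
- yellow_gate (a joint): Draw of the gate of the like hopper beside it, with a yellow grip and yellow cells (m): 0 shut. It must stay shut. The two hoppers stand about 0.3 to 0.55 m apart, either one on the left.
Not all that is in view belongs to the job. What is shaped like the last_cell but red or turquoise is not meant.

How it is judged:
At the end, for the whole second after the job is handed in: The gate with the purple grip stands within 10 mm of its end stop, still and let go; the last cell lies at rest in that hopper's catch tray; the gate with the yellow grip is shut to within 15 mm (value of joint purple_gate above 0.08 m and velocity of joint purple_gate between -0.01 and 0.01 m/s and x of last_cell in the frame of purple_grip between 0.28 and 0.43 m and y of last_cell in the frame of purple_grip between -0.035 and 0.035 m and z of last_cell in the frame of purple_grip below -0.09 m and linear speed of last_cell below 0.03 m/s and value of joint yellow_gate below 0.015 m); the robot touches nothing.
It fails at once if The gate with the yellow grip is drawn out by more than 15 mm (value of joint yellow_gate above 0.015 m).
It also fails if it takes over 32 s, if anything falls off the work surface, if the arm or the gripper's body presses on something with over 40 N, if the wrist force passes 120 N, or if a joint passes its speed limit or range.

## Working session

There is one attempt and no reset: what is moved stays moved. The work goes in short steps, Python scripts to look and compute and a tool call to move; the robot and the scene stay as the last step left them, time stands still between calls to the robot, and variables do not carry over. Pictures are saved under pics/ and viewed, and the job is handed in when it is done.

Besides the shell and the picture viewer there is one more tool, called after "Emit:" as a command line: name --argument value ..., lists and objects as JSON in quotes. step_arm: Moves the arm, as the interface text tells. Its arguments: {"type":"object","properties":{"rows":{"type":"array"},"grip_force":{"type":"number"}},"required":["rows"]}

```bash
mkdir -p pics
cat > h.py <<'E'
import numpy as np, cv2
from bench import status, optics, order
def grab(n,tag):
    d=optics.get_image(n); np.savez(f'{n}_{tag}.npz',**d); cv2.imwrite(f'pics/{n}_{tag}.png',d['frame'][:,:,::-1]); return d
def cloud(d):
    z=d['range_z'].astype(float); v,u=np.mgrid[:480,:640]; K=d['K']
    c=np.stack([(u-K[0,2])/K[0,0]*z,(v-K[1,2])/K[1,1]*z,z],-1)
    w=(c-d['t'])@d['R']; w[z<=0]=np.nan; return w
E
python3 - <<'E'
from h import *
for n in('scene','top'): grab(n,'a')
s=status.get_state(); print(s)
E
```

```text
{'time': 0.1, 'joint_positions': array([-1.28592045,  0.32173306, -0.07005439,  1.45152709,  0.02261309,
        1.37078041, -0.0568735 ]), 'qd': array([-6.94898773e-05, -2.65746160e-03, -1.18532610e-03, -3.10317657e-03,
        7.27442959e-04, -1.48816943e-03, -1.60784853e-03]), 'joint_torque': array([-9.59384779e-04, -4.92571735e+01, -4.06200886e-01, -3.13399458e+01,
       -6.40389626e-02,  3.94365366e-02,  7.27302540e-05]), 'position': array([0.17379693, 0.62580882, 0.20319395]), 'tool_rot': array([-4.23977412e-01, -3.11273851e+00,  2.60458440e-03]), 'ft_force': array([ 0.07428214,  0.08774791, -0.36124295]), 'torque': array([-0.00838699, -0.00731761, -0.01061762]), 'grip_width': 1.002585203347729}
```

View pics/scene_a.png

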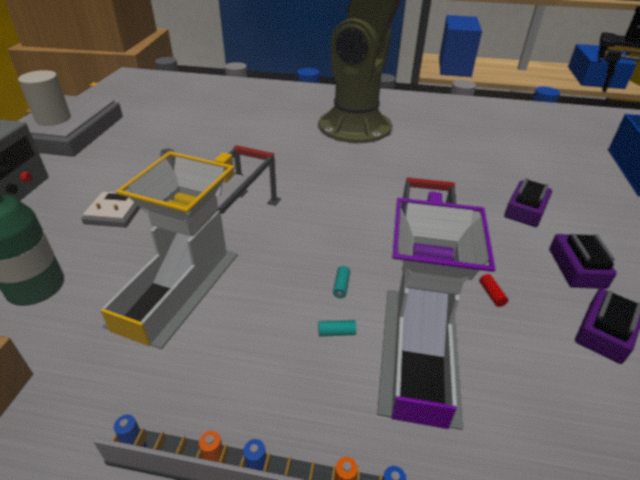

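View pics/top_a.png

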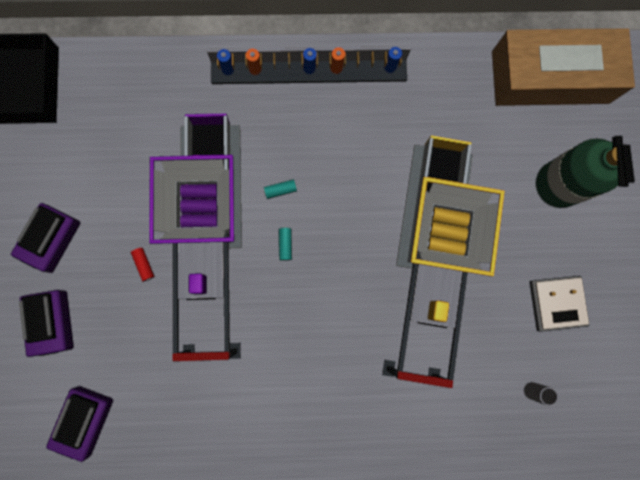

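The scene and top views agree. In the top view the purple hopper is at (192,200) with its grip at (198,284), its three purple cells at (198,205) and its red stop bar at (201,356).

These could be mistaken for the purple grip:
- purple-sided boxes at (45,238), (46,322) and (80,424)
- the yellow grip at (439,311)
- the red cell at (142,264) and turquoise cells at (280,188) and (285,244)

I choose (198,284), the purple block on the plate between the rails, and will check it in a crop.

Run:
```python
from h import *
d=dict(np.load('top_a.npz')); w=cloud(d)
f=d['frame'];hsv=cv2.cvtColor(f,cv2.COLOR_RGB2HSV)
m=cv2.inRange(hsv,(135,100,50),(160,255,255))
print(hsv[284,198])
sub=np.zeros_like(m);sub[262:310,180:220]=m[262:310,180:220]
P=w[sub>0];P=P[np.isfinite(P).all(1)]
print(len(P),np.percentile(P[:,2],[1,25,50,75,99]))
zt=np.percentile(P[:,2],90)
T=P[P[:,2]>zt-.006]
print('top',T.mean(0),T.min(0),T.max(0),cv2.minAreaRect((T[:,:2]*1000).astype(np.float32)))
print('bench',w[440,300],'rim px')
# rim
rm=m.copy();rm[:150]=0;rm[246:]=0;rm[:,:140]=0;rm[:,245:]=0
R=w[rm>0];R=R[np.isfinite(R).all(1)];R=R[R[:,2]>.18]
print('rim',R.mean(0),cv2.minAreaRect((R[:,:2]*1000).astype(np.float32)))
r=cv2.inRange(hsv,(0,140,60),(8,255,255));r[:340]=0;r[365:]=0;r[:,250:]=0
B=w[r>0];B=B[np.isfinite(B).all(1)];B=B[B[:,2]>.1];print('bar',B.mean(0),B[:,2].max(),cv2.minAreaRect((B[:,:2]*1000).astype(np.float32)))
# rails: dark points with z .11-.14
for v in range(250,350,20):
  row=w[v,165:240]; print(v,[(165+i,*(np.round(row[i]*1000))) for i in range(0,75) if 0.10<row[i,2]<.2 ][::6])
c=cv2.resize(f[240:370,150:260],None,fx=5,fy=4.6,interpolation=2)
cv2.imwrite('pics/crop_a.png',c[:,:,::-1])
```

```text
[142 179 170]
300 [0.15998062 0.17024184 0.17148852 0.17274243 0.17547643]
top [0.60399026 0.20041952 0.17171852] [0.58757813 0.18951814 0.16776508] [0.62046955 0.21161723 0.17646641] ((604.1045532226562, 200.74778747558594), (32.68449401855469, 22.085447311401367), 1.4568172693252563)
bench [0.31150319 0.03488516 0.00055024] rim px
rim [0.73839056 0.20184654 0.20403031] ((739.979736328125, 201.96751403808594), (136.43374633789062, 143.99398803710938), 89.94251251220703)
bar [0.48241319 0.20115914 0.1269761 ] 0.13219955048938464 ((482.0046081542969, 200.1155548095703), (93.6057357788086, 12.533464431762695), 89.52928924560547)
250 [(173, np.float64(665.0), np.float64(248.0), np.float64(126.0)), (179, np.float64(665.0), np.float64(238.0), np.float64(122.0)), (185, np.float64(664.0), np.float64(227.0), np.float64(124.0)), (191, np.float64(664.0), np.float64(217.0), np.float64(124.0)), (197, np.float64(664.0), np.float64(207.0), np.float64(122.0)), (203, np.float64(664.0), np.float64(196.0), np.float64(122.0)), (209, np.float64(663.0), np.float64(186.0), np.float64(124.0)), (215, np.flo
[... 1099 characters left out ...]
t64(592.0), np.float64(198.0), np.float64(172.0)), (203, np.float64(592.0), np.float64(190.0), np.float64(162.0)), (209, np.float64(594.0), np.float64(186.0), np.float64(123.0)), (215, np.float64(594.0), np.float64(176.0), np.float64(123.0)), (221, np.float64(593.0), np.float64(165.0), np.float64(124.0)), (227, np.float64(593.0), np.float64(155.0), np.float64(126.0))]
310 [(172, np.float64(561.0), np.float64(250.0), np.float64(120.0)), (178, np.float64(561.0), np.float64(242.0), np.float64(111.0))]
330 [(172, np.float64(527.0), np.float64(249.0), np.float64(124.0)), (178, np.float64(527.0), np.float64(241.0), np.float64(113.0)), (229, np.float64(524.0), np.float64(153.0), np.float64(111.0))]
```

View pics/crop_a.png

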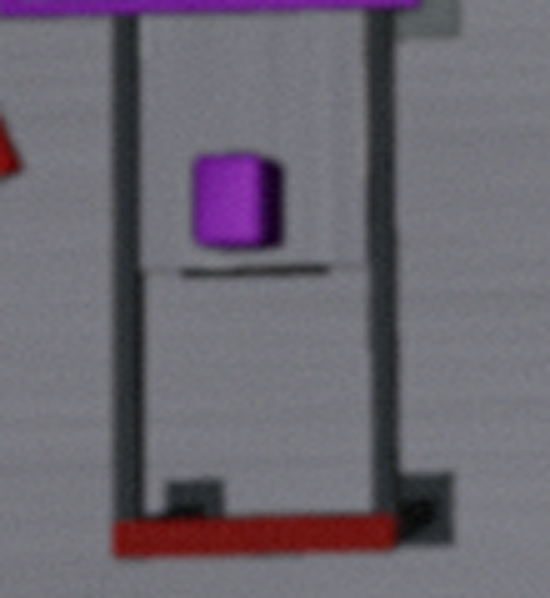

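The crop shows the purple block between the rails, with the red bar in front of it. Its position checks out:
- **Grip top:** 0.172 m high, 33x22 mm across (expected 0.171 m, 34x24 mm).
- **Stop bar and rim:** the bar's near face is 116 mm in front and the rim starts about 65 mm behind, both as stated.
- **Axis:** it runs along world x to within about 0.5°.

The grip point is therefore about (0.604, 0.2005, 0.149).

```bash
cat > go.py <<'E'
from h import *; import sys
from scipy.spatial.transform import Rotation as Ro
s=status.get_state(); R=Ro.from_rotvec(s['tool_rot']); g=np.array([float(a) for a in sys.argv[1:4]])
print('t',round(s['time'],2),'pos',s['position'].round(4),'F',s['ft_force'].round(1),'w',s['grip_width'])
print('shift mm tool',R.inv().apply(g-s['position'])*1000)
T=Ro.from_matrix(np.array([[-1,0,0],[0,1,0],[0,0,-1.]]))
print('turn deg tool',np.degrees((R.inv()*T).as_rotvec()), 'q',s['joint_positions'].round(2))
E
python3 go.py 0.604 0.2005 0.24
```

```text
t 0.1 pos [0.1738 0.6258 0.2032] F [ 0.1  0.1 -0.4] w 1.002585203347729
shift mm tool [-528.28528445 -294.81693727  -36.25735423]
turn deg tool [-9.52980331e-02 -6.40036681e-03 -1.55127296e+01] q [-1.29  0.32 -0.07  1.45  0.02  1.37 -0.06]
```

Emit:
step_arm --rows '[[[0, 0, -5], [0, 0, -20], 87], [[0, 0, -5], [-15, -15, -20], 87], [[0, 0, -5], [-25, -25, 0], 87], [[0, 0, 0], [-28, -28, 0], 87], [[0, 0, 0], [-28, -28, 0], 87], [[0, 0, 0], [-28, -28, 0], 87], [[0, 0, 0], [-28, -28, 0], 87], [[0, 0, 0], [-28, -28, 0], 87]]'

```text
time: 0.77
position: [0.343, 0.442, 0.2384]
tool_rot: [0.045, -3.131, 0.011]
ft_force: [-0.1, 1.1, -0.1]
grip_width: 0.999
```

```bash
python3 go.py 0.604 0.2005 0.24
```

```text
t 0.77 pos [0.343  0.442  0.2384] F [-0.1  1.1 -0.1] w 0.9994492503004649
shift mm tool [-253.98957487 -248.81567564   -2.45395317]
turn deg tool [-0.38615874 -0.56014752  1.63365244] q [-0.99  0.12  0.04  1.62 -0.01  1.41  0.65]
```

Emit:
step_arm --rows '[[[0, 0, 1], [-28, -28, 0], 87], [[0, 0, 0], [-28, -28, 0], 87], [[0, 0, 0], [-28, -28, 0], 87], [[0, 0, 0], [-28, -28, 0], 87], [[0, 0, 0], [-28, -28, 0], 87], [[0, 0, 0], [-28, -28, 0], 87], [[0, 0, 0], [-28, -28, 0], 87], [[0, 0, 0], [-28, -28, 0], 87], [[0, 0, 0], [-15, -15, 0], 87]]'

```text
time: 1.52
position: [0.5951, 0.1861, 0.2348]
tool_rot: [0.009, -3.13, 0.017]
ft_force: [-0.0, -1.0, 0.5]
grip_width: 0.997
```

```bash
python3 go.py 0.604 0.2005 0.24
```

```text
t 1.52 pos [0.5951 0.1861 0.2348] F [-0.  -1.   0.5] w 0.996982330687253
shift mm tool [-8.90008659 14.31185753 -5.43527807]
turn deg tool [-0.63090746 -0.66756046  0.3340845 ] q [-0.59  0.27  0.3   1.47 -0.07  1.43  1.29]
```

Emit:
step_arm --rows '[[[-0.6, -0.6, 0.3], [-9, 14, 0], 87], [[0, 0, 0], [0, 0, 0], 87], [[0, 0, 0], [0, 0, 0], 87]]'

```text
time: 1.77
position: [0.608, 0.191, 0.2324]
tool_rot: [-0.021, -3.14, 0.009]
ft_force: [-0.6, -0.1, -0.0]
grip_width: 0.998
```

```bash
python3 go.py 0.604 0.2005 0.142
python3 - <<'E'
from h import *
d=grab('wrist','b'); print(d['R'],d['t'])
hsv=cv2.cvtColor(d['frame'],cv2.COLOR_RGB2HSV); m=cv2.inRange(hsv,(135,100,50),(160,255,255)); w=cloud(d)
P=w[m>0];P=P[np.isfinite(P).all(1)];T=P[(P[:,2]>.166)&(P[:,2]<.178)&(P[:,0]<.64)]
print(len(T),cv2.minAreaRect((T[:,:2]*1000).astype(np.float32)) if len(T) else '')
E
```

```text
t 1.77 pos [0.608  0.191  0.2324] F [-0.6 -0.1 -0. ] w 0.9978570584515128
shift mm tool [ 3.96573931  9.98984771 90.36787339]
turn deg tool [-0.34395338 -0.11400225 -0.75648172] q [-0.59  0.29  0.3   1.45 -0.08  1.42  1.27]
[[ 0.01283263  0.99989354 -0.00694566]
 [ 0.95419536 -0.01016908  0.29901138]
 [ 0.29890891 -0.01046461 -0.95422427]] [-0.19803795 -0.6214735   0.23988687]
1758 ((600.0441284179688, 202.2716827392578), (33.4935302734375, 23.406532287597656), 0.9413766860961914)
```

View pics/wrist_b.png

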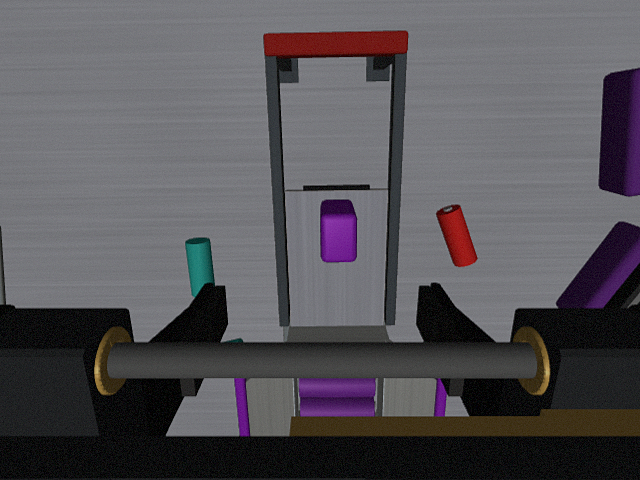

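The wrist view shows the purple grip at (338,230) between the open fingers, with the red bar at (336,43). It measures the grip at (0.600, 0.202), 33x23 mm, which is within 4 mm of the top camera. I aim for (0.602, 0.2015) and go down.

Emit:
step_arm --rows '[[[-0.3, 0, -0.7], [6, 10, 0], 87], [[0, 0, 0], [0, 0, 0], 87], [[0, 0, 0], [0, 2, 15], 87], [[0, 0, 0], [0, 0, 15], 87], [[0, 0, 0], [0, 0, 0], 87]]'

```text
time: 2.23
position: [0.596, 0.2131, 0.2029]
tool_rot: [0.023, -3.138, -0.007]
ft_force: [-0.6, -0.5, -0.6]
grip_width: 1.0
```

```bash
python3 go.py 0.602 0.2015 0.142
```

```text
t 2.23 pos [0.596  0.2131 0.2029] F [-0.6 -0.5 -0.6] w 1.0000152914412161
shift mm tool [ -6.00681536 -11.99218471  60.77802383]
turn deg tool [ 0.27348101 -0.18460021  0.82367539] q [-0.61  0.29  0.28  1.51 -0.09  1.36  1.27]
```

Emit:
step_arm --rows '[[[0, 0, 0], [0, 0, 0], 87], [[0, 0, 0], [0, 0, 0], 87]]'

```text
time: 2.4
position: [0.5942, 0.2155, 0.2035]
tool_rot: [0.029, -3.137, -0.009]
ft_force: [-0.1, 0.2, 0.8]
grip_width: 0.999
```

```bash
python3 go.py 0.602 0.2015 0.142;python3 go.py 0.602 0.2015 0.142
```

```text
t 2.4 pos [0.5942 0.2155 0.2035] F [-0.1  0.2  0.8] w 0.9993352684365144
shift mm tool [ -7.74878491 -14.4940587   61.3854317 ]
turn deg tool [ 0.32155579 -0.23798745  1.06313602] q [-0.61  0.29  0.28  1.51 -0.09  1.36  1.27]
t 2.4 pos [0.5942 0.2155 0.2035] F [-0.1  0.2  0.8] w 0.9993352684365144
shift mm tool [ -7.74878491 -14.4940587   61.3854317 ]
turn deg tool [ 0.32155579 -0.23798745  1.06313602] q [-0.61  0.29  0.28  1.51 -0.09  1.36  1.27]
```

The arm coasts past its commanded shifts by roughly double, so I'll use half-sized corrections.

Emit:
step_arm --rows '[[[0.1, 0, 0.5], [-4, -7, 0], 87], [[0, 0, 0], [0, 0, 0], 87], [[0, 0, 0], [0, 0, 0], 87], [[0, 0, 0], [0, 0, 0], 87]]'

```text
time: 2.73
position: [0.5997, 0.2087, 0.2066]
tool_rot: [0.016, -3.141, -0.008]
ft_force: [0.2, -0.7, 0.3]
grip_width: 1.002
```

```bash
python3 go.py 0.602 0.2015 0.142
```

```text
t 2.73 pos [0.5997 0.2087 0.2066] F [ 0.2 -0.7  0.3] w 1.0021665556114343
shift mm tool [-2.26355781 -7.58381334 64.56157455]
turn deg tool [ 0.30531344 -0.01714498  0.57393298] q [-0.61  0.29  0.29  1.5  -0.09  1.36  1.27]
```

Emit:
step_arm --rows '[[[0.2, 0, 0.4], [-2, -6, 10], 87], [[0, 0, 0], [0, 0, 10], 87], [[0, 0, 0], [0, 0, 0], 87], [[0, 0, 0], [0, 0, 0], 87]]'

```text
time: 3.07
position: [0.6026, 0.2013, 0.1849]
tool_rot: [-0.001, 3.141, 0.002]
ft_force: [-1.2, -1.0, 0.4]
grip_width: 0.999
```

```bash
python3 go.py 0.602 0.2015 0.142
```

```text
t 3.07 pos [0.6026 0.2013 0.1849] F [-1.2 -1.   0.4] w 0.9990317729478598
shift mm tool [ 0.58892904  0.14401883 42.93766145]
turn deg tool [0.08896356 0.0372265  0.04509341] q [-0.6   0.3   0.29  1.53 -0.09  1.32  1.27]
```

Emit:
step_arm --rows '[[[0, 0, 0], [0, 0, 10], 87], [[0, 0, 0], [0, 0, 10], 87], [[0, 0, 0], [0, 0, 10], 87], [[0, 0, 0], [0, 0, 0], 87], [[0, 0, 0], [0, 0, 0], 87], [[0, 0, 0], [0, 0, 0], 87]]'

```text
time: 3.57
position: [0.6011, 0.2013, 0.1494]
tool_rot: [0.002, -3.139, -0.0]
ft_force: [0.3, -0.2, 0.6]
grip_width: 1.001
```

```bash
python3 go.py 0.602 0.2015 0.142
```

```text
t 3.57 pos [0.6011 0.2013 0.1494] F [ 0.3 -0.2  0.6] w 1.0013202773173913
shift mm tool [-0.91158476  0.23847569  7.38237432]
turn deg tool [ 0.01092806 -0.17545303  0.06570648] q [-0.6   0.32  0.29  1.57 -0.1   1.26  1.28]
```

Emit:
step_arm --rows '[[[0, 0, 0], [0, 0, 6], 87], [[0, 0, 0], [0, 0, 0], 87], [[0, 0, 0], [0, 0, 0], 40], [[0, 0, 0], [0, 0, 0], 20], [[0, 0, 0], [0, 0, 0], 10], [[0, 0, 0], [0, 0, 0], 10], [[0, 0, 0], [0, 0, 0], 10], [[0, 0, 0], [0, 0, 0], 10]]' --grip_force 30

```text
time: 4.23
position: [0.6023, 0.2019, 0.1447]
tool_rot: [-0.002, 3.142, 0.003]
ft_force: [-0.1, -0.2, -0.5]
grip_width: 0.633
```

```bash
python3 go.py 0.512 0.2015 0.142
```

```text
t 4.23 pos [0.6023 0.2019 0.1447] F [-0.1 -0.2 -0.5] w 0.6331493704007564
shift mm tool [90.27843287 -0.25487769  2.71603886]
turn deg tool [0.09307386 0.00444623 0.08371257] q [-0.6   0.33  0.29  1.58 -0.1   1.25  1.28]
```

Still closing.

Emit:
step_arm --rows '[[[0, 0, 0], [0, 0, 0], 10], [[0, 0, 0], [0, 0, 0], 10], [[0, 0, 0], [0, 0, 0], 10], [[0, 0, 0], [0, 0, 0], 10], [[0, 0, 0], [0, 0, 0], 10], [[0, 0, 0], [0, 0, 0], 10], [[0, 0, 0], [0, 0, 0], 10], [[0, 0, 0], [0, 0, 0], 10]]'

```text
time: 4.9
position: [0.6025, 0.2016, 0.1451]
tool_rot: [-0.002, 3.141, 0.002]
ft_force: [-0.1, -0.0, 0.3]
grip_width: 0.276
```

```bash
python3 go.py 0.512 0.2015 0.142
```

```text
t 4.9 pos [0.6025 0.2016 0.1451] F [-0.1 -0.   0.3] w 0.27579132965891806
shift mm tool [9.04662670e+01 3.03886293e-02 3.01845538e+00]
turn deg tool [0.08194334 0.03024019 0.07922285] q [-0.6   0.33  0.29  1.58 -0.1   1.25  1.28]
```

The opening is 24.0 mm, which matches the grip's width, so it's held. I'll draw it gently along tool +x.

Emit:
step_arm --rows '[[[0, 0, 0], [0, 0, 0], 10], [[0, 0, 0], [6, 0, 0], 10], [[0, 0, 0], [8, 0, 0], 10], [[0, 0, 0], [8, 0, 0], 10], [[0, 0, 0], [8, 0, 0], 10], [[0, 0, 0], [8, 0, 0], 10]]'

```text
time: 5.4
position: [0.574, 0.2016, 0.1451]
tool_rot: [0.001, 3.118, 0.005]
ft_force: [5.9, 1.9, -2.5]
grip_width: 0.269
```

```bash
python3 go.py 0.512 0.2015 0.145
```

```text
t 5.4 pos [0.574  0.2016 0.1451] F [ 5.9  1.9 -2.5] w 0.2690124723063424
shift mm tool [62.01193188 -0.09298351 -1.39045303]
turn deg tool [ 0.20075113  1.35742849 -0.04032614] q [-0.63  0.25  0.28  1.67 -0.07  1.21  1.24]
```

Emit:
step_arm --rows '[[[0, 0.6, 0], [8, 0, 0], 10], [[0, 0.6, 0], [8, 0, 0], 10], [[0, 0, 0], [8, 0, 0], 10], [[0, 0, 0], [8, 0, 0], 10], [[0, 0, 0], [8, 0, 0], 10]]'

```text
time: 5.82
position: [0.541, 0.2015, 0.145]
tool_rot: [0.002, 3.119, 0.009]
ft_force: [5.1, 1.1, -2.6]
grip_width: 0.273
```

```bash
python3 go.py 0.512 0.2015 0.145
```

```text
t 5.82 pos [0.541  0.2015 0.145 ] F [ 5.1  1.1 -2.6] w 0.2729536567643109
shift mm tool [ 2.89846864e+01 -8.65822857e-03 -6.25349609e-01]
turn deg tool [ 0.31449837  1.30885771 -0.07026941] q [-0.65  0.18  0.27  1.75 -0.05  1.19  1.21]
```

Emit:
step_arm --rows '[[[0, 0.5, 0], [8, 0, 0], 10], [[0, 0.5, 0], [8, 0, 0], 10], [[0, 0, 0], [6, 0, 0], 10], [[0, 0, 0], [5, 0, 0], 10], [[0, 0, 0], [4, 0, 0], 10]]'

```text
time: 6.23
position: [0.5135, 0.2014, 0.1451]
tool_rot: [0.001, 3.123, 0.011]
ft_force: [5.5, 0.4, -5.3]
grip_width: 0.272
```

```bash
python3 go.py 0.512 0.2015 0.145
```

```text
t 6.23 pos [0.5135 0.2014 0.1451] F [ 5.5  0.4 -5.3] w 0.2717473458072569
shift mm tool [1.46207744 0.09056515 0.02975891]
turn deg tool [ 0.39353269  1.06315074 -0.05462366] q [-0.67  0.13  0.26  1.8  -0.04  1.19  1.18]
```

Emit:
step_arm --rows '[[[0, 0, 0], [4, 0, 0], 10], [[0, 0, 0], [4, 0, 0], 10], [[0, 0, 0], [4, 0, 0], 10], [[0, 0, 0], [0, 0, 0], 10]]'

```text
time: 6.57
position: [0.514, 0.2015, 0.1451]
tool_rot: [0.005, 3.093, 0.017]
ft_force: [-2.5, 0.0, 2.0]
grip_width: 0.268
```

```bash
python3 go.py 0.512 0.2015 0.145
python3 - <<'E'
from h import *
grab('top','c');grab('scene','c')
E
```

```text
t 6.57 pos [0.514  0.2015 0.1451] F [-2.5  0.   2. ] w 0.26807609387721154
shift mm tool [ 2.01002543 -0.00229599  0.02692235]
turn deg tool [ 0.63077262  2.79421595 -0.19995179] q [-0.67  0.11  0.26  1.83 -0.02  1.16  1.16]
```

View pics/scene_c.png

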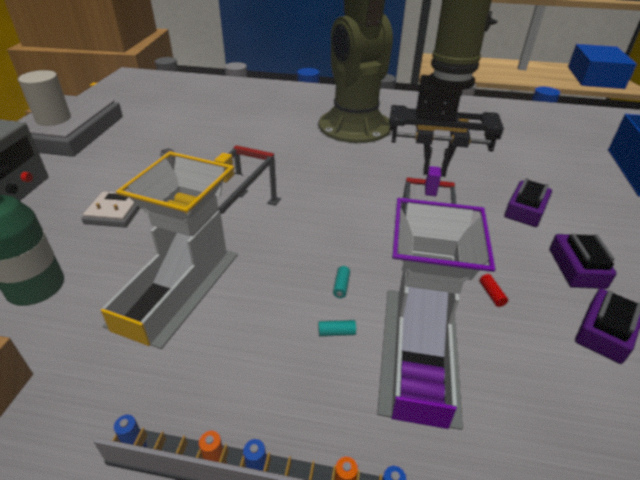

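View pics/top_c.png

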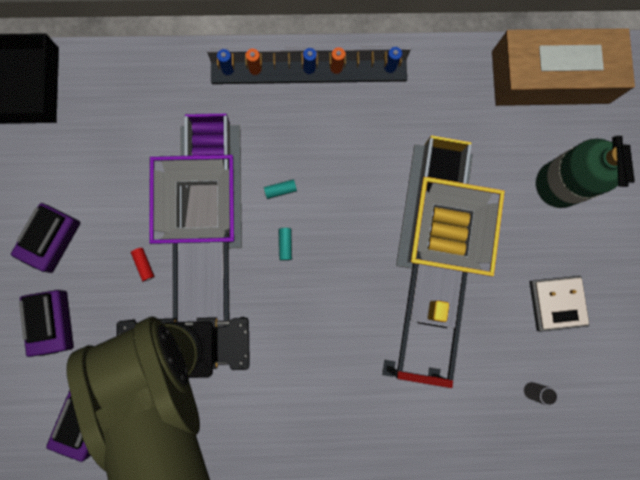

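The gate has stopped against its bar after about 88.5 mm of draw. The hopper at top (198,205) is empty and the purple cells lie in the catch tray at top (208,132). The yellow gate and its cells haven't moved. I'll let go and lift.

Emit:
step_arm --rows '[[[0, 0, 0], [0, 0, 0], 60], [[0, 0, 0], [0, 0, 0], 60], [[0, 0, 0], [0, 0, 0], 60], [[0, 0, 0], [0, 0, 0], 60], [[0, 0, 0], [0, 0, 0], 60], [[0, 0, 0], [0, 0, 0], 60], [[0, 0, 0], [0, 0, 0], 60], [[0, 0, 0], [0, 0, 0], 60]]'

```text
time: 7.33
position: [0.5089, 0.2015, 0.145]
tool_rot: [0.004, 3.103, 0.015]
ft_force: [-0.3, 0.9, -0.7]
grip_width: 0.68
```

```bash
python3 go.py 0.512 0.2015 0.145
```

```text
t 7.33 pos [0.5089 0.2015 0.145 ] F [-0.3  0.9 -0.7] w 0.6801441425932021
shift mm tool [-3.0826979   0.00320312  0.11973245]
turn deg tool [ 0.56338054  2.20905748 -0.15878192] q [-0.67  0.11  0.26  1.83 -0.02  1.17  1.16]
```

Emit:
step_arm --rows '[[[0, 0, 0], [0, 0, -10], 60], [[0, 0, 0], [0, 0, -15], 60], [[0, 0, 0], [0, 0, -20], 60], [[0, 0, 0], [0, 0, -25], 60], [[0, 0, 0], [5, 0, -25], 60], [[0, 0, 0], [10, 0, -25], 60], [[0, 0, 0], [15, 0, -20], 60], [[0, 0, 0], [20, 10, 0], 60], [[0, 0, 0], [20, 15, 0], 60], [[0, 0, 0], [10, 15, 0], 60], [[0, 0, 0], [0, 0, 0], 60], [[0, 0, 0], [0, 0, 0], 60]]'

```text
time: 8.33
position: [0.4212, 0.2398, 0.2987]
tool_rot: [0.012, 3.097, 0.021]
ft_force: [-0.5, -1.0, 1.2]
grip_width: 0.69
```

```bash
python3 go.py 0.512 0.2015 0.145
python3 - <<'E'
from h import *
d=grab('top','d');s=grab('scene','d');
import time
for n,d,win in(('top',d,(100,158,180,235)),('scene',s,(355,400,395,455))):
  w=cloud(d);hsv=cv2.cvtColor(d['frame'],cv2.COLOR_RGB2HSV);m=cv2.inRange(hsv,(135,100,40),(160,255,255))
  a,b,c,e=win;mm=np.zeros_like(m);mm[a:b,c:e]=m[a:b,c:e]
  P=w[mm>0];P=P[np.isfinite(P).all(1)];P=P[(P[:,2]<.05)];print(n,'cells',len(P),P.min(0),P.max(0),np.histogram(P[:,0],bins=np.arange(.82,.95,.01)))
  for nm,q in(('purple',m),('yellow',cv2.inRange(hsv,(20,120,60),(32,255,255)))):
    P=w[q>0];P=P[np.isfinite(P).all(1)];P=P[(P[:,2]>.165)&(P[:,2]<.178)&(P[:,0]<.64)]
    if len(P):print(n,nm,cv2.minAreaRect((P[:,:2]*1000).astype(np.float32)),np.median(P,0))
d0=dict(np.load('top_a.npz'));w=cloud(d0);hsv=cv2.cvtColor(d0['frame'],cv2.COLOR_RGB2HSV);P=w[cv2.inRange(hsv,(20,120,60),(32,255,255))>0];P=P[np.isfinite(P).all(1)];P=P[(P[:,2]>.165)&(P[:,2]<.178)&(P[:,0]<.64)];print('yellow before',np.median(P,0))
E
```

```text
t 8.33 pos [0.4212 0.2398 0.2987] F [-0.5 -1.   1.2] w 0.689800446458317
shift mm tool [-84.20564112 -39.67134665 157.09952202]
turn deg tool [ 0.76748765  2.53656543 -0.45252209] q [-0.76 -0.11  0.16  1.73  0.03  1.47  0.96]
top cells 1100 [0.85897713 0.17088371 0.01623987] [0.93235742 0.23627504 0.04998083] (array([  0,   0,   0,  18, 158, 115, 190, 142, 143, 166, 109,  59]), array([0.82, 0.83, 0.84, 0.85, 0.86, 0.87, 0.88, 0.89, 0.9 , 0.91, 0.92,
       0.93, 0.94]))
top purple ((515.12255859375, 200.15814208984375), (33.05804443359375, 22.53337287902832), 0.8476964235305786) [0.51472844 0.19970544 0.17155251]
top yellow ((547.7078857421875, -204.06243896484375), (25.0584659576416, 32.44911193847656), 78.81359100341797) [ 0.54754166 -0.20280989  0.17170183]
scene cells 1534 [0.83646452 0.16467556 0.01497883] [0.92666142 0.23428878 0.04896474] (array([  0,  22,   0,  99, 282, 285, 201, 402, 181,  59,   3,   0]), array([0.82, 0.83, 0.84, 0.85, 0.86, 0.87, 0.88, 0.89, 0.9 , 0.91, 0.92,
       0.93, 0.94]))
scene purple ((515.5733032226562, 202.68601989746094), (21.681110382080078, 33.04936981201172), 89.89827728271484) [0.52037237 0.20212907 0.17058991]
scene yellow ((-361.5704345703125, 284.13720703125), (379.7291259765625, 2063.9658203125), 52.21281051635742) [ 0.54929737 -0.197602    0.17048067]
yellow before [ 0.54758675 -0.20271361  0.17174725]
```

View pics/top_d.png

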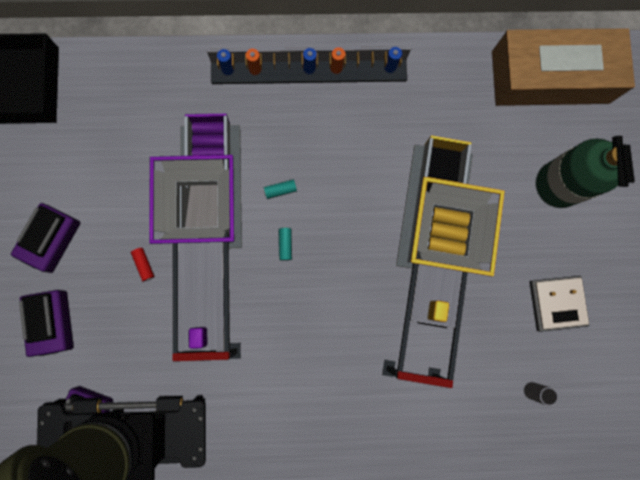

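View pics/scene_d.png

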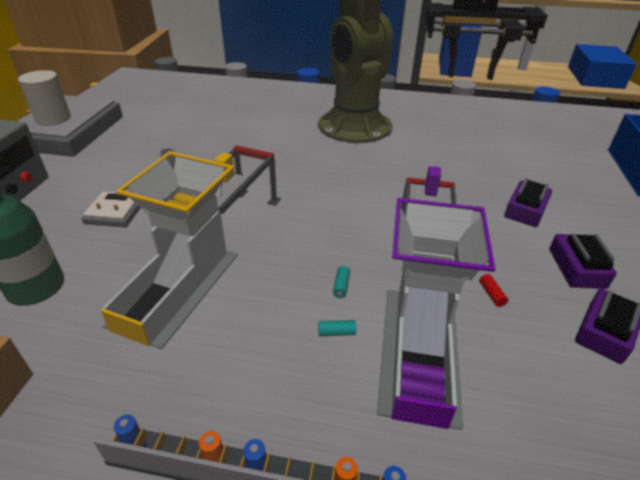

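The top view shows the purple grip at (198,338) by the stop bar. Its top face is 89.0 mm from where it started, against 90 mm full draw. The three cells are in the tray at (208,122–150), x 0.86–0.93, about 0.35–0.41 m behind the grip and under 0.05 m high. The yellow grip hasn't moved (0.5475 before and after) and the gripper is clear. I'll let things settle briefly, check for motion, then hand in.

Emit:
step_arm --rows '[[[0, 0, 0], [0, 0, 0], 60], [[0, 0, 0], [0, 0, 0], 60], [[0, 0, 0], [0, 0, 0], 60], [[0, 0, 0], [0, 0, 0], 60]]'

```text
time: 8.77
position: [0.4239, 0.2361, 0.2976]
tool_rot: [0.024, 3.099, 0.017]
ft_force: [1.5, 0.4, 0.0]
grip_width: 0.688
```

```bash
python3 go.py 0.512 0.2015 0.145
python3 - <<'E'
from h import *
a=np.load('top_d.npz')['frame'].astype(int);b=grab('top','e')['frame'].astype(int)
print('tray/gate diff',np.abs(a-b)[100:160,180:235].mean(),np.abs(a-b)[320:362,170:235].mean(),'bench noise',np.abs(a-b)[250:330,250:270].mean())
print(order.close_job())
E
```

```text
t 8.77 pos [0.4239 0.2361 0.2976] F [1.5 0.4 0. ] w 0.6879635551835219
shift mm tool [-82.0235273  -35.03715964 155.82522909]
turn deg tool [ 0.64169255  2.44789718 -0.87465145] q [-0.76 -0.1   0.17  1.73  0.03  1.47  0.96]
tray/gate diff 2.2034343434343433 2.1901098901098903 bench noise 1.9879166666666668
the job is handed in; nothing more can be done
None
```

I pinched the purple grip from above, drew its gate out to the end stop, let go and lifted clear, then handed the job in at about 8.8 s. All three purple cells rolled into the catch tray.

Last checks:
- **Purple gate:** the top camera puts it 89 mm out of 90 mm. It was still, with only image noise between the last two pictures.
- **Cells:** they lie in the tray about 0.35–0.41 m behind the grip and under 0.05 m high, at rest.
- **Yellow gate:** it did not move (grip at x = 0.5475 m before and after).
- **Robot:** the gripper is clear of everything, with about 1.5 N on the wrist, which I take as sensor noise.

Three readings disagreed or were off, none of them serious:
- The top and wrist cameras placed the shut grip about 4 mm apart in x, so I aimed between them.
- The arm overshot some of its early shifts, and I corrected that before going down.
- The tool tilted up to 2.8° against the stop.

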